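Reset a bar clamp's spring-pin tail jaw to suit the panel lying in it

TASK

Set the bar clamp for the panel lying on its bar: pull the tail jaw's spring pin up by its black knob, slide the jaw along the bar to the hole nearest the panel that still leaves the panel clear of the jaw, and let the pin drop fully home in that hole. Feel for the hole gently, without forcing the pin sideways against the bar; let go of the knob, and leave both panels and the things round about undisturbed.

Things in the scene. Friction and masses are not known exactly. Their poses are not given: they have to be found in the camera images.
- clamp: bar clamp, screwed to the bench: steel box tube 34 mm wide, top 38 mm above the bench, on two low plywood feet. Origin on the bench under the face of the head's round pad; x runs along the bar's middle line from the pad to the tail end (bar end 395 to 415 mm from the pad), z up. The grey head with spindle and tommy bar (x = -150 to 0 mm, up to 73 mm high) does not move
- pad (a point): centre of the pad's face, 55 mm above the bench. Three 12 mm round holes, 50 mm apart, run down the bar's top: with the pin in one, the jaw face is about 95, 145 or 195 mm from the pad face. The bar is set-screwed in the head at no exact mark, so all three lie up to 10 mm nearer or farther, differently each time. Beyond them, at the tail end, is a 36 mm long slot
- tail: tail jaw: grey sleeve 90 mm long, 46 mm wide, top 6.5 mm above the bar's top; slides on the bar only. Origin in the middle of the jaw face at the bar's top; axes as the clamp's, the sleeve on its +x side. Sliding takes about 1 N with the pin lifted, 2 N with the pin riding on the bar. At the start the pin is home somewhere in the slot, the jaw face 225 to 275 mm from the pad face
- jaw_top (a point): middle of the jaw plate's upper edge, 37.5 mm above the bar's top; the plate is 11 mm thick (x = 0 to 11 mm from the jaw face), 46 mm wide; behind it a weld fillet reaches 26 mm from the jaw face and at most 19 mm above the bar's top
- pin: spring plunger: upright black knob, 26 mm diameter, 23 mm high, on a 10 mm steel pin through the sleeve, 58 mm behind the jaw face. Origin at the knob's centre: 74 mm above the bench when the pin is home, 84 mm when its tip rides on the bar's top, 89 mm at its stop. The steel boss below, 23 mm diameter, ends 16 mm below the knob's centre when home
- knob_top (a point): middle of the knob's top face, 11.5 mm above its centre. The spring presses down with about 5 N when home, 8 N when pulled 13 mm, and drives the pin home by itself as soon as it is over a hole (about 1 mm play either way) and the knob is free. Neither pin nor hole edge may be loaded with more than 15 N
- panel_wide: glued wooden panel, 168 mm along its x, 90 mm along y, 22 mm thick, about 0.25 kg, loose. Origin under the middle of its edge on the head's side; x along the clamp's x. One of the two panels (either) lies on the bar between pad and jaw, 1 to 6 mm off the pad; the other lies on a block beside the clamp, 125 mm off the bar's middle line
- panel_narrow: the same kind of panel, but 122 mm along its own x, about 0.18 kg; origin and axes as the wide one
- wood_glue: glue bottle, 63 mm diameter, 190 mm high, loose, left of the clamp; origin under its centre
- masking_tape: roll of masking tape lying flat, 101 mm diameter, 36 mm high, loose, right of the clamp; origin under its centre
- pencil: pencil, 174 mm long, 11 mm high, lying loose along the bench's front edge; origin under its centre

How it is judged:
On the way, in this order (a step that is already met when the one before it is completed fails the run):
1. the pin is pulled up clear of the bar by its knob, the jaw still at the tail end (z of pin in the frame of clamp above 0.0845 m and x of tail in the frame of clamp above 0.222 m), for 0.1 s.
2. the jaw has been slid up to the hole that suits the panel in the clamp (((y of panel_wide in the frame of clamp between -0.06 and 0.06 m and x of tail in the frame of clamp between 0.182 and 0.208 m) or (y of panel_narrow in the frame of clamp between -0.06 and 0.06 m and x of tail in the frame of clamp between 0.132 and 0.158 m))), for 0.1 s.
At the end, for the whole second after the job is handed in: the pin is fully home (knob centre less than 76.5 mm above the bench) in the hole nearest the panel that clears it: jaw face 182 to 208 mm from the pad face if the wide panel lies in the clamp, 132 to 158 mm if the narrow one does; both panels within 8 mm of where they lay, the jaw at rest (((y of panel_wide in the frame of clamp between -0.06 and 0.06 m and x of tail in the frame of clamp between 0.182 and 0.208 m) or (y of panel_narrow in the frame of clamp between -0.06 and 0.06 m and x of tail in the frame of clamp between 0.132 and 0.158 m)) and distance of each of panel_wide, panel_narrow from where it was at the start of the episode below 0.008 m and z of pin in the frame of clamp below 0.0765 m and linear speed of each of tail, pin below 0.01 m/s); the robot touches nothing.
It fails at once if the pin is loaded with more than 15 N against the bar (contact force between pin and clamp above 15 N).
It fails at once if a panel is shifted by more than 8 mm (distance of any of panel_wide, panel_narrow from where it was at the start of the episode above 0.008 m).
It fails at once if the glue bottle, the tape or the pencil is knocked more than 20 mm (distance of any of wood_glue, masking_tape, pencil from where it was at the start of the episode above 0.02 m).
It also fails if it takes over 40 s, if anything falls off the work surface, if the arm or the gripper's body presses on something with over 40 N, if the wrist force passes 120 N, or if a joint passes its speed limit or range.

ROBOT

A 6-joint arm with a two-finger parallel gripper is mounted at the origin on a cart in front of the work surface, level with it; the furniture and walls round the work are solid. World frame = base frame: x ahead of the robot, y to its left, z up, the work surface at z = 0. Lengths are in m, angles in rad, forces in N, time in s.
With the tool pointing down it reaches from about 0.325 to 0.9 m from the base axis. Payload 3.5 kg.
Tool frame: the origin (TCP) lies midway between the tips of the shut fingers; the grasp point (between the pads) lies 19 mm behind it; z points along the fingers, y is the line along which they close (so a half turn about z gives the same grasp; the last joint's range is limited). The gripper opens to 85 mm and grips with 20 to 120 N. Pads are 22 mm wide; open, the fingers measure 114 mm over their backs; the gripper's body (76 mm by 85 mm) begins 54 mm behind the grasp point. The pads swing forward as they close: fully open they stand 13 mm farther back than shut.
Start: joints at [1.05, 0.276, -0.026, 1.268, 0, 1.467], TCP at [0.254, 0.571, 0.231] pointing down, gripper open.
Joint ranges: [-3.12, 3.12], [-0.85, 1.88], [-1.08, 1.24], [-1.95, 2.15], [-1.57, 1.53], [-3.14, 3.14]. Speed limits (rad/s): [2.57, 2.57, 3.14, 3.14, 3.14, 3.14].

INTERFACE

Orientations are given as a rotation vector (axis times angle).
In Python, from bench import r gives the robot as it stands. Calls block until the motion is done:
- r.move_pose(position, orientation): joint-space move of the TCP to a pose.
- r.servo_line(position, rot=None, speed=0.15): straight line of the TCP; rot=None keeps the orientation; speed is the mean speed in m/s.
- r.move_joints(angles): joint-space move.
- r.let_go() and r.close_gripper(squeeze=None): open the fingers fully, or close them until they stop; squeeze is the grip in N (None keeps the last).
- r.dwell(seconds).
- r.inverse_kinematics(position, orientation): joint angles nearest the present ones, or None.
- r.read_camera(name): name is "scene" or "top" or "wrist"; returns the picture (480x640x3 uint8, blue, green, red); there is no depth.
- r.get_calibration(name): a dict with "camera_matrix" (3x3 intrinsics, pixels), "dist_coeffs" ([k1, k2, p1, p2, k3] as OpenCV has them; the pictures are not rectified), "rvec" (rotation vector, rad) and "tvec" (3), from world to camera coordinates, as OpenCV has them. Camera axes: x right, y down, z forward; pixel columns grow to the right and rows downward; lengths in m; the calibration is good to about 2 mm. A picture is of the moment at which its call begins: read the wrist's pose just before it. get_calibration takes no time and is no camera call; for the wrist camera it gives the pose at the moment of the call.
A pose or a line that the arm cannot do raises r.IKError and nothing moves.
- r.sign_off(): hands the job in; it is judged then, once.
Trained networks look in the newest picture that a camera, given by its name, has taken for a name from the list of things; names that differ only in an ending like _2 or _b are one class to them, and where a whole thing is asked for, a point or a joint stands for the part that bears it (a point fixed in the world has none). Each returns a list of dicts, best first, with "confidence" (0 to 1); they miss things now and then, are a little off and sometimes report something else, mostly with a low value. They report only what shows in the picture. A call takes as long as a camera call.
- r.spot_in(camera, query): "box" ([left, top, width, height] as shares, 0 to 1, of the picture: columns of its width, rows of its height, round what is visible of it).
- r.silhouettes(camera, query): "pixels" (480x640 bool, what is visible of it) and "box" ([left, top, width, height] as shares, 0 to 1, of the picture: columns of its width, rows of its height, round what is visible of it).
Readings, each from a call of its own:
- r.current_time_s(): time.
- r.current_joint_pos(): joint angles.
- r.current_dq(): joint speeds.
- r.current_tau(): joint torques, N m.
- r.current_tcp_pos(): TCP position.
- r.current_eef_rot(): TCP orientation.
- r.current_contact_force(): force on the tool from outside, world axes, zero at the start.
- r.current_ft_torque(): the same for the moment, N m.
- r.current_gripper_width(): finger opening in m.
- r.current_grip_force(): force on a finger pad.
Only numpy, scipy, OpenCV 4.12 (cv2) and the standard library are available. Lean on these libraries where they do the work, as an engineer would, in place of code of your own. Each camera call takes 0.05 s, during which the arm holds its last target. There are 200 camera calls.

## Working session

There is one attempt and no reset: what is moved stays moved. The work goes in short steps, each a Python script; the robot and the scene stay as the last script left them, time stands still between calls to the robot, and variables do not carry over. Pictures are saved under pics/ and viewed, at most 10 in all, crops included, and the job is handed in when it is done.

```bash
mkdir -p pics; ls; cat > h.py <<'E'
import numpy as np, cv2
from bench import r
def cal(n):
    c=r.get_calibration(n); return np.array(c["camera_matrix"],float),np.array(c["dist_coeffs"],float),np.array(c["rvec"],float).ravel(),np.array(c["tvec"],float).ravel()
def to_plane(c,px,z):
    K,d,rv,tv=c; R=cv2.Rodrigues(rv)[0]
    u=cv2.undistortPoints(np.array(px,float).reshape(-1,1,2),K,d).reshape(-1,2)
    o=-R.T@tv; D=np.c_[u,np.ones(len(u))]@R
    return o+D*((z-o[2])/D[:,2])[:,None]
def proj(c,p): 
    K,d,rv,tv=c; return cv2.projectPoints(np.array(p,float).reshape(-1,1,3),rv,tv,K,d)[0].reshape(-1,2)
E
python3 - <<'E'
from h import *
for n in("top","scene"):
    im=r.read_camera(n); cv2.imwrite(f"pics/{n}0.png",im); c=cal(n)
    R=cv2.Rodrigues(c[2])[0]; print(n,"cam at",-R.T@c[3])
    for q in("clamp","pad","tail","jaw_top","pin","knob_top","panel_wide","panel_narrow","wood_glue","masking_tape","pencil"):
        for s in r.spot_in(n,q)[:2]:
            b=np.array(s["box"])*[640,480,640,480]; print(n,q,round(s["confidence"],2),b.round(1))
print(r.current_time_s(), r.current_eef_rot())
E
```

```text
pics
top cam at [ 0.28347064 -0.03553529  1.29729408]
top clamp 0.7 [209.8 221.9 217.   70.2]
top clamp 0.29 [364.6 254.   39.5  27.4]
top pad 0.63 [207.9 217.  219.8  75.4]
top tail 0.84 [366.9 254.1  39.2  27.6]
top jaw_top 0.81 [368.4 253.9  37.1  27. ]
top pin 0.56 [385.4 265.6  14.3   9.1]
top knob_top 0.64 [389.9 262.3  11.9  10.7]
top knob_top 0.22 [452.  237.9  39.9  40.5]
top panel_wide 0.61 [274.6 181.5  67.6  45. ]
top panel_narrow 0.62 [261.1 231.   54.3  41.5]
top panel_narrow 0.49 [372.9 252.8  32.2  29.1]
top wood_glue 0.97 [133.1 250.3  39.2  30.5]
top wood_glue 0.23 [225.9 293.7  64.9  10.1]
top masking_tape 0.85 [451.3 236.5  39.1  42.3]
top masking_tape 0.69 [367.9 253.6  37.7  28.5]
top pencil 0.81 [225.8 290.1  64.9  15. ]
scene cam at [ 0.12985478 -0.55040449  0.85877879]
scene clamp 0.64 [247.2 174.6 127.4 199.4]
scene pad 0.79 [246.4 178.1 128.  191.7]
scene tail 0.84 [317.1 292.5  41.   56.2]
scene jaw_top 0.48 [212.2 228.5  41.9  39.6]
scene pin 0.72 [333.7 305.5  13.7  16.7]
scene knob_top 0.59 [331.5 307.3  17.   14.9]
scene panel_wide 0.7 [310.9 197.3  63.1  60.6]
scene panel_narrow 0.91 [265.6 213.1  47.9  51.5]
scene wood_glue 0.56 [194.6 123.9  30.6  66.7]
scene masking_tape 0.7 [388.6 374.7  57.5  56.3]
scene masking_tape 0.63 [244.3 175.5 131.2 198.2]
scene pencil 0.77 [213.  230.   41.6  38.9]
1.2 [6.51517957e-01 3.07326567e+00 9.43682491e-06]
```

```bash
python3 - <<'E'
import cv2
a=cv2.imread("pics/top0.png")[150:330,110:510]; cv2.imwrite("pics/top0c.png",cv2.resize(a,(800,360),interpolation=cv2.INTER_CUBIC))
a=cv2.imread("pics/scene0.png")[110:440,180:460]; cv2.imwrite("pics/scene0c.png",cv2.resize(a,None,fx=1.8,fy=1.8,interpolation=cv2.INTER_CUBIC))
E
```

```text
(no output)
```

View pics/top0c.png

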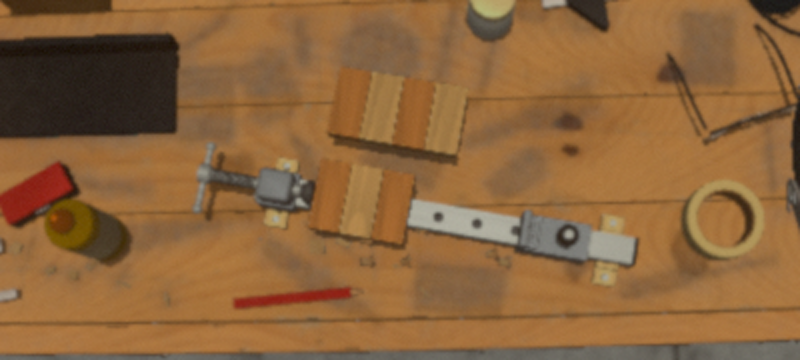

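View pics/scene0c.png

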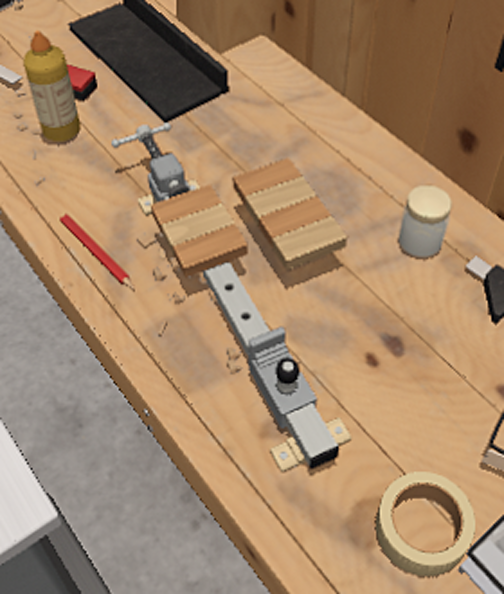

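The narrow panel lies on the bar, with the wide one beside it. Three holes show at full-image px (329,258), (348,261.5) and (367.5,265), and the knob is at about (394,268). The middle hole, about 203 mm from the pad, is the target.

```bash
python3 - <<'E'
from h import *
from scipy.spatial.transform import Rotation as Ro
c=cal("top")
H=to_plane(c,[[329,258],[348,261.5],[367.5,265]],0.038); k=to_plane(c,[[394,267.5]],0.0855)[0]
print(H,k)
m=r.silhouettes("top","tail")[0]; 
d=H[2]-H[0]; d/=np.linalg.norm(d); print("dir",d,np.degrees(np.arctan2(d[1],d[0])))
# tool: z down, y across bar
best=None
for s in(1,-1):
    x=s*np.array([d[0],d[1],0]); z=np.array([0,0,-1.]); y=np.cross(z,x)
    rv=Ro.from_matrix(np.c_[x,y,z]).as_rotvec()
    q=r.inverse_kinematics([k[0],k[1],0.2],rv); print(s,rv,q)
    if q is not None and (best is None or abs(q[5])<abs(best[1][5])): best=(rv,q)
r.move_pose([k[0],k[1]+.03,0.22],best[0])
cw=cal("wrist"); im=r.read_camera("wrist"); cv2.imwrite("pics/w1.png",im)
print("tcp",r.current_tcp_pos(),r.current_time_s(),"F",r.current_contact_force())
R=cv2.Rodrigues(cw[2])[0]; print("cam",-R.T@cw[3],R[2])
print("proj holes",proj(cw,H),"knob",proj(cw,k))
for q in("tail","jaw_top","pin","knob_top","clamp","panel_narrow"):
    for s in r.spot_in("wrist",q)[:2]: print(q,round(s["confidence"],2),(np.array(s["box"])*[640,480,640,480]).round(1))
np.savez("w1.npz",K=cw[0],d=cw[1],rv=cw[2],tv=cw[3],rot=best[0])
E
```

```text
[[ 0.46705878 -0.04887283  0.038     ]
 [ 0.4569493  -0.09697614  0.038     ]
 [ 0.44681496 -0.14622618  0.038     ]] [ 0.43292868 -0.20662494  0.0855    ]
dir [-0.2035867  -0.97905692  0.        ] -101.7467785925294
1 [ 1.9824586  -2.43710121 -0.        ] [-0.5801657   0.03820222 -0.37613235  1.15646176  0.         -1.94594206]
-1 [2.43710121 1.9824586  0.        ] [-0.5801657   0.03820222 -0.37613235  1.15646176  0.          1.19565059]
tcp [ 0.43322671 -0.17611218  0.21999503] 4.0167 F [-0.12262946 -0.19097827 -0.2859739 ]
cam [ 0.44629393 -0.11096366  0.36269788] [-0.0528444  -0.25923435 -0.96436768]
proj holes [[327.06702998  72.90076492]
 [326.66854549 130.90948948]
 [326.49933808 185.98229726]] knob [[325.87740376 263.80392344]]
tail 0.89 [302.2 187.4  52.   91.3]
jaw_top 0.95 [301.4 185.1  50.   91.8]
pin 0.96 [315.  243.   29.1  31.8]
pin 0.28 [282.4  20.9  83.3 308.5]
knob_top 0.67 [310.8 242.1  33.7  30.7]
clamp 0.69 [283.3  22.7  83.7 306.6]
panel_narrow 0.61 [271.2   0.5 113.1  22. ]
```

View pics/w1.png

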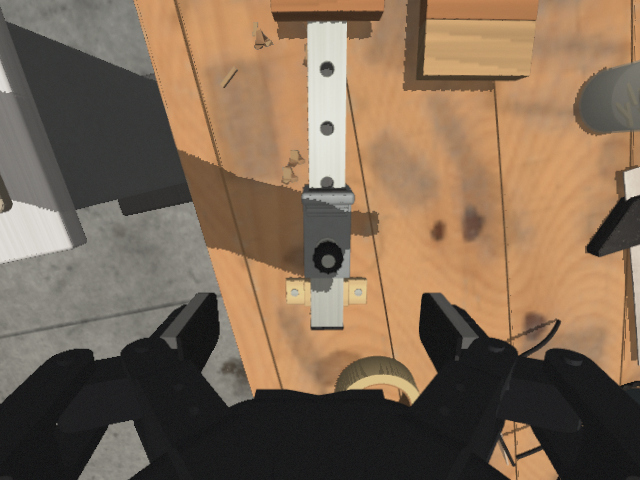

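The wrist view shows holes at about (326,69) and (326,128), the third part-hidden at (327,183), and the knob at about (328,258). Next I'll refine these by centroid and model fit.

```bash
cat >> h.py <<'E'
from scipy.optimize import least_squares
def circ(x,y,z,rad):
    t=np.linspace(0,2*np.pi,40,endpoint=False); return np.c_[x+rad*np.cos(t),y+rad*np.sin(t),np.full(40,z)]
def fit_knob(c,mask,x0,zc):
    ys,xs=np.nonzero(mask); obs=np.array([xs.min(),xs.max()+1,ys.min(),ys.max()+1,],float)
    cen=np.array([xs.mean()+.5,ys.mean()+.5])
    def f(p):
        P=np.r_[proj(c,circ(p[0],p[1],zc+.0115,.013)),proj(c,circ(p[0],p[1],zc-.0115,.013))]
        h=cv2.convexHull(P.astype(np.float32)); m=cv2.moments(h)
        return np.array([m['m10']/m['m00'],m['m01']/m['m00']])-cen
    s=least_squares(f,x0,diff_step=1e-3); 
    P=np.r_[proj(c,circ(*s.x,zc+.0115,.013)),proj(c,circ(*s.x,zc-.0115,.013))]
    return s.x,obs,P.min(0),P.max(0)
E
python3 - <<'E'
from h import *
z=np.load("w1.npz"); c=(z["K"],z["d"],z["rv"],z["tv"]); im=cv2.imread("pics/w1.png"); g=cv2.cvtColor(im,cv2.COLOR_BGR2GRAY)
pts=[]
for (u,v) in((326,69),(326,128)):
    p=g[v-12:v+13,u-12:u+13]; m=(p<130).astype(np.uint8); n,l,st,ce=cv2.connectedComponentsWithStats(m)
    i=1+np.argmax(st[1:,4]); print(st[i],ce[i]); pts.append(ce[i]+[u-12+.5-.5,v-12])
H=to_plane(c,pts,.038); print(H,np.linalg.norm(H[1]-H[0]))
for y in range(176,194): print(y,g[y,316:340:2])
s=r.silhouettes("wrist","pin")[0]; mk=s["pixels"]; print(s["confidence"],mk.sum())
# dark pixels near the knob
ys,xs=np.mgrid[0:480,0:640]; dk=((g<75)&(abs(xs-328)<22)&(abs(ys-258)<22)).astype(np.uint8)
n,l,st,ce=cv2.connectedComponentsWithStats(dk); i=1+np.argmax(st[1:,4]); print("dark",st[i],ce[i])
print(fit_knob(c,mk,[.433,-.2066],.074))
mk2=np.zeros((480,640),np.uint8); cn=cv2.findContours((l==i).astype(np.uint8),0,1)[0]; cv2.drawContours(mk2,cn,-1,1,-1)
print(fit_knob(c,mk2,[.433,-.2066],.074))
cv2.imwrite("pics/w1c.png",cv2.resize(im[165:335,270:390],None,fx=3.5,fy=3.5,interpolation=cv2.INTER_CUBIC))
# panel near edge
print(to_plane(c,[[274,20],[327,20],[380,20]],.06))
E
```

```text
[  6   5  14  15 164] [12.59146341 11.59756098]
[  7   5  13  14 147] [12.95238095 11.74829932]
[[ 0.46734553 -0.04534778  0.038     ]
 [ 0.45775429 -0.09431132  0.038     ]] 0.04989408211110824
176 [220 223 223 224 215 169 184 213 222 222 219 217]
177 [220 223 222 216 137 107 110 151 218 221 218 216]
178 [220 222 222 162 101  98  98  97 195 221 219 216]
179 [219 222 217 126  98  97  97 100 153 220 218 216]
180 [219 222 187 101  98  98  96 102  97 212 218 216]
181 [218 221 172  98  97  97  95 102  92 204 218 216]
182 [219 221 163  99  98  97  96 100  72 199 218 215]
183 [218 221 156  98 100  97  95 101  69 203 217 215]
184 [217 221 155  99  99  97  95 101  59 207 217 215]
185 [217 220 179  93  98  99  92  91  84 209 217 214]
186 [217 221 203  73  90  89  66  52 108 212 217 214]
187 [196 200 180  69  51  52  50  54  86 173 197 192]
188 [73 61 60 56 52 51 48 54 61 59 72 62]
189 [38 36 36 39 38 38 39 40 39 38 40 38]
190 [43 40 43 42 43 42 43 44 48 49 48 48]
191 [57 56 59 56 58 58 58 57 65 67 66 68]
192 [82 82 83 82 84 84 85 85 86 85 85 84]
193 [119 119 119 121 122 122 123 124 125 124 124 123]
0.76 739
dark [312 240  31  35 688] [327.21802326 256.31831395]
(array([ 0.43555034, -0.20442435]), array([313., 343., 242., 273.]), array([313.33308241, 239.45877355]), array([343.36467523, 274.93346361]))
(array([ 0.43530272, -0.2045464 ]), array([312., 343., 240., 275.]), array([313.08263783, 239.63722324]), array([343.1094254 , 275.11566195]))
[[ 0.43202813 -0.00601109  0.06      ]
 [ 0.47337677 -0.0147025   0.06      ]
 [ 0.51481769 -0.02315409  0.06      ]]
```

View pics/w1c.png

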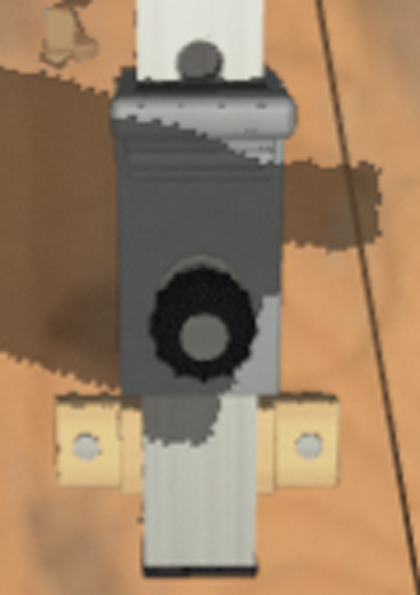

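```bash
cat >> h.py <<'E'
from scipy.spatial.transform import Rotation as Ro
K0=np.array([.4354,-.2045]); H2=np.array([.4578,-.0943]); D=(K0-np.array([.4673,-.0453])); D/=np.linalg.norm(D)
x=-np.array([D[0],D[1],0]); zz=np.array([0,0,-1.]); ROT=Ro.from_matrix(np.c_[x,np.cross(zz,x),zz]).as_rotvec()
E
python3 - <<'E'
from h import *
r.move_pose([*K0,.13],ROT); r.dwell(.2); F0=np.array(r.current_contact_force()); np.save("F0.npy",F0); print("F0",F0)
r.servo_line([*K0,.055],speed=.1); F=np.array(r.current_contact_force()); print("down",F-F0)
r.close_gripper(squeeze=40); r.dwell(.1)
print("w",r.current_gripper_width(),r.current_grip_force(),"F",np.array(r.current_contact_force())-F0,"tcp",r.current_tcp_pos())
for dz in(.004,.008,.012,.0135):
    r.servo_line([*K0,.055+dz],speed=.03); print(dz,np.array(r.current_tcp_pos())[2],np.array(r.current_contact_force())-F0)
cw=cal("wrist"); im=r.read_camera("wrist"); cv2.imwrite("pics/w2.png",im); print(r.current_time_s())
E
```

```text
F0 [ 0.18169329 -0.39930028 -0.01147152]
down [-1.17503181  0.83019122  1.09284656]
w 0.02493760444323479 39.12036895751953 F [-2.50645273  1.46281561  5.58756372] tcp [ 0.43537068 -0.20457219  0.05535574]
0.004 0.05844971710733514 [ 1.47485668 -0.14647193 -5.40661632]
0.008 0.06285119039576188 [ 2.08064706 -0.43696483 -7.36268558]
0.012 0.06702253246956744 [ 1.65451575 -0.31162533 -7.2251617 ]
0.0135 0.06848262056966684 [ 2.21539408 -0.60200529 -7.40354383]
7.7583
```

View pics/w2.png

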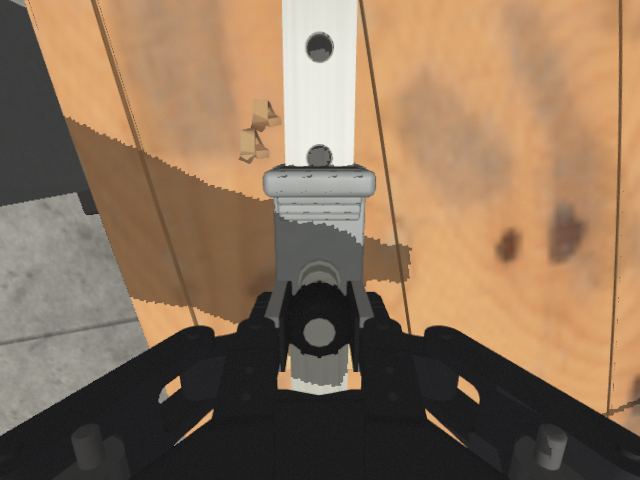

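The knob is held between the pads, its light dot at (319,332), and the boss is showing below it. I'll check the lift height from the picture before sliding.

```bash
python3 - <<'E'
from h import *
c=cal("wrist")
for z in(.0855,.0935,.0955,.0975,.0985,.1005): print(z,proj(c,[*K0,z]).round(1))
# boss upper edge, sanity on xy calibration: bar hole centres
print(proj(c,[[.4578,-.0943,.038]]).round(1), to_plane(c,[[319.5,46.5]],.038))
E
```

```text
0.0855 [[319.9 316.6]]
0.0935 [[320.  326.4]]
0.0955 [[320.1 329.1]]
0.0975 [[320.1 331.8]]
0.0985 [[320.1 333.2]]
0.1005 [[320.1 336.1]]
[[320.  47.]] [[ 0.45759912 -0.09404916  0.038     ]]
```

```bash
cat >> h.py <<'E'
def F(): return np.array(r.current_contact_force())-np.load("F0.npy")
def favg(n=4):
    a=[]
    for _ in range(n): r.dwell(.02); a.append(F())
    return np.mean(a,0)
E
python3 - <<'E'
from h import *
L=(K0-H2)@D; print("L",L)
P=lambda s:K0-D*s
z=.0685
for s in(.03,.07,L-.0035):
    r.servo_line([*P(s),z],speed=.06); f=favg(); print(round(s,4),f.round(2),"along",(f[:2]@-D).round(2),"lat",(f[0]*D[1]-f[1]*D[0]).round(2))
    if abs(f[:2]@D)>6: raise SystemExit("stuck")
for i in range(12):
    z-=.0004; r.servo_line([*P(L-.0035),z],speed=.02); f=favg(); print("z",round(z,4),r.current_tcp_pos()[2],f.round(2))
    if f[2]>-3.5: break
print(r.current_time_s()); np.save("state.npy",[L-.0035,z])
E
```

```text
L 0.11245311242259005
0.03 [ 2.35  1.12 -8.39] along 1.56 lat -2.09
0.07 [ 2.12  1.21 -8.18] along 1.6 lat -1.84
0.109 [ 2.23  1.11 -8.61] along 1.52 lat -1.97
z 0.0681 0.06806014934317807 [ 2.53  0.95 -8.57]
z 0.0677 0.06766044549926019 [ 1.68  0.45 -7.68]
z 0.0673 0.06727558725355919 [ 2.45  0.68 -8.09]
z 0.0669 0.06686859414886331 [ 1.42 -0.12 -8.3 ]
z 0.0665 0.06647355967154663 [ 1.6  -0.55 -8.34]
z 0.0661 0.06608428364650212 [ 0.91 -0.41 -8.13]
z 0.0657 0.06568309154906642 [ 1.1  -1.26 -7.8 ]
z 0.0653 0.06541250353772043 [ 0.46 -0.55 -5.6 ]
z 0.0649 0.06520239295290957 [-0.91 -0.21 -1.37]
13.075
```

The pin now rides on the bar. I'll feel forward in 0.5 mm steps.

```bash
python3 - <<'E'
from h import *
L=(K0-H2)@D; P=lambda s:K0-D*s
s,z=np.load("state.npy"); z+=.0001; hit=None
for i in range(16):
    s+=.0005; r.servo_line([*P(s),z],speed=.02); f=favg(3); a=f[:2]@-D
    print(round((s-L)*1e3,2),f.round(2),"along",a.round(2),"z",round(r.current_tcp_pos()[2],5))
    if f[2]<-5: hit=s; break
    if abs(a)>6 or f[2]>2: print("guard"); break
np.save("state.npy",[s,z]); print(hit,r.current_time_s())
E
```

```text
-3.0 [-1.72 -2.37 -1.68] along -2.66 z 0.06515
-2.5 [-1.56 -2.88 -1.78] along -3.13 z 0.06499
-2.0 [ 1.7  -0.43 -7.08] along -0.09 z 0.06449
0.11045311242259005 13.975
```

```bash
python3 - <<'E'
from h import *
P=lambda s:K0-D*s
s,z=np.load("state.npy"); ok=True
for ds,dz in((.0004,0),(.0003,0),(0,-.001),(0,-.001),(0,-.002)):
    s+=ds; z+=dz; r.servo_line([*P(s),z],speed=.02); f=favg(3); a=f[:2]@-D; print(ds,dz,f.round(2),"along",a.round(2),"z",round(r.current_tcp_pos()[2],5))
    if f[2]>-3 or abs(a)>6: ok=False; print("guard"); break
if ok:
    r.let_go(); r.dwell(.2)
    r.servo_line([*P(s),.14],speed=.12)
    c=cal("wrist"); im=r.read_camera("wrist"); cv2.imwrite("pics/w3.png",im)
    for zc in(.0855,.0955): print(zc,proj(c,[*P(s),zc]).round(1))
print(ok,r.current_time_s(),r.current_tcp_pos())
E
```

```text
0.0004 0 [ 1.94  0.52 -7.74] along 0.89 z 0.06478
0.0003 0 [ 1.59  0.28 -7.87] along 0.58 z 0.06499
0 -0.001 [ 1.6   0.96 -7.92] along 1.26 z 0.06395
0 -0.001 [ 1.69  0.96 -7.59] along 1.27 z 0.06298
0 -0.002 [ 1.61  1.   -6.67] along 1.29 z 0.06096
0.0855 [[320.4 261.1]]
0.0955 [[320.4 266.5]]
True 17.15 [ 0.45638005 -0.09521344  0.13904277]
```

View pics/w3.png

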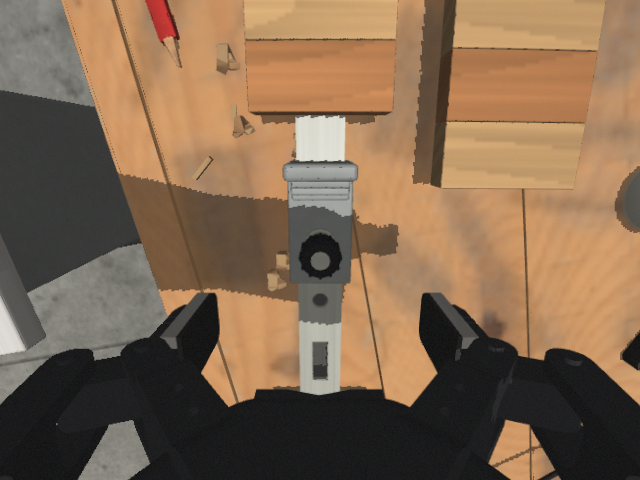

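The knob dot is at (320,261), matching the home height, which predicts row 261 (row 266 would mean still riding). The jaw stands clear of the panel edge (rows 163 vs 113), and hole 3 and the slot are free behind it. I'll hand it in.

```bash
python3 - <<'E'
from h import *
p=r.current_tcp_pos(); r.servo_line([p[0],p[1],.2],speed=.1); r.dwell(.2); print(r.sign_off(), r.current_time_s())
E
```

```text
the job is handed in; nothing more can be done
the job is handed in; nothing more can be done
```

The job is handed in: the narrow panel was in the clamp, so I set the tail jaw in the middle hole, and the last picture shows the pin fully home, the jaw clear of the panel and the gripper off the knob; the verdict was not shown to me.

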